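# Load the product samples into the sample bin

## Robot

A 6-joint arm with a two-finger parallel gripper is mounted at the origin on a cart in front of the work surface, level with it; the furniture and walls round the work are solid. World frame = base frame: x ahead of the robot, y to its left, z up, the work surface at z = 0. Lengths are in mm, angles in rad, forces in N, time in s.
With the tool pointing down it reaches from about 275 to 975 mm from the base axis. Payload 8.4 kg.
Tool frame: the origin (TCP) lies on the centre line of the jaws, within the pads' length; the fingertips stand 8 mm ahead of it and the grasp point (between the pads) lies 11 mm behind it; z points along the fingers, y is the line along which they close (so a half turn about z gives the same grasp; the last joint's range is limited). The gripper opens to 92 mm and grips with 3 to 60 N. Pads are 20 mm wide; open, the fingers measure 128 mm over their backs; the gripper's body (75 mm by 189 mm) begins 69 mm behind the grasp point.
Start: joints at [-1.226, 0.353, 1.633, -0, 1.155, -0.002], TCP at [212.43, -587.794, 222.583] pointing down, gripper open.
Joint ranges: [-2.63, 2.63], [-0.92, 2.1], [0.06, 2.66], [-1.3, 4.44], [0, 2.69], [-3.02, 3.02]. Speed limits (rad/s): [2.22, 2.22, 2.79, 3.14, 3.14, 3.14].

## Interface

Orientations are given as a 3x3 rotation matrix whose columns are the frame's x, y, z axes.
In Python, from bench import * gives the robot as it stands.
- The arm moves only by the tool move_arm, never from a script. Its arguments are lists of equal length, an entry for each row: "linear": the shift along the tool's x, y, z in mm, a list of three; "delta_rot": the turn, a rotation vector about the tool's x, y, z in degrees, a list of three. In form: {"linear": [[tx, ty, tz], ...], "delta_rot": [[wx, wy, wz], ...]}. A call has 1 to 20 rows; each row is the pose to reach, as a shift and turn from the pose commanded when the call began, along the tool's axes at that moment; what a row does not reach only later rows make up. A row lasts 1/8 s, in which the tool goes at most 62.5 mm and 10.7 degrees, less where a joint would pass 70% of its speed; a pose out of reach is approached as far as the arm can. A call with a gripper value outside its range is refused whole. "jaw" is the opening, from 0 (shut) to 1 (fully open), set as the call begins (left out, the last holds). The fingers move at their own pace and stop on an object; "force" is the grip in N (left out, the last holds). Time passes only in rows, so rows that repeat a pose let the fingers close. It gives the time, the measured TCP pose, the force, the opening and the grip force at its end, in the units of the state.
- state(): the state, without advancing time (a new reading comes with each control period).
- get_image(name): name is "scene" or "side" or "wrist"; returns a dict with "pixels" (480x640x3 uint8, red, green, blue), "vfov" (degrees; the focal length in pixels is half the picture's height over the tangent of half this angle, whatever the lens; pixels are square), "cx", "cy" (the principal point, pixels), "rvec" (rotation vector, rad) and "tvec" (3), from world to camera coordinates, as OpenCV has them. Camera axes: x right, y down, z forward; pixel columns grow to the right and rows downward; lengths in mm; the calibration is good to about 2 mm. A picture is of the moment at which its call begins. There is no depth.
- job_done(): hands the job in; it is judged then, once.
Trained networks look in a picture, given as the dict that the camera call returned (one of the last four; its "shot" number tells which), for a name from the list of things; names that differ only in an ending like _2 or _b are one class to them, and where a whole thing is asked for, a point or a joint stands for the part that bears it (a point fixed in the world has none). Each returns a list of dicts, best first, with "confidence" (0 to 1); they miss things now and then, are a little off and sometimes report something else, mostly with a low value. They report only what shows in the picture. A call takes as long as a camera call. They do not tell look-alikes from the thing itself.
- find_in(label, picture): "point" ([x, y, z] in mm, in the coordinates of the camera as it stood for that picture, good to about 4 mm: the middle of the surface that is visible of it).
- outline_of(label, picture): "region" (480x640 bool, what is visible of it).
- mark_of(label, picture): "point" ([x, y, z] in mm, in the coordinates of the camera as it stood for that picture, good to about 4 mm: a listed point, or the origin of a listed thing).
The state is a dict: "clock": time; "joint_pos": joint angles; "joint_velocities": joint speeds; "effort": joint torques, N m; "ee_pos": TCP position; "orientation": TCP orientation; "force": force on the tool from outside, world axes, zero at the start; "wrist_torque": the same for the moment, N m; "grip_width": finger opening in mm; "gripper_force": force on a finger pad.
Only numpy, scipy, OpenCV 4.12 (cv2) and the standard library are available. Lean on these libraries where they do the work, as an engineer would, in place of code of your own. Each camera call takes 0.05 s, during which the arm holds its last target. There are 200 camera calls.

## Task

From the samples standing beside the grey bin, on the clear part of the bench in front of the two measuring stands, load the bin for the next test: put the amber dropper bottle, the roll-on bottle with the tall domed cap and the small folding carton into it. All three must end up standing upright on the floor of the bin, none lying, leaning or stacked on another.

Things in the scene. Friction and masses are not known exactly. Their poses are not given: they have to be found in the camera images.
- bin: grey open-topped plastic bin, fixed to the bench, 240 mm long (its x) by 150 mm wide (its y) by 50 mm high; walls and floor 4 mm thick, so the inside measures 232 x 142 mm. Origin: centre of its underside, on the bench; z up. Its long axis points roughly away from the robot.
- dropper_bottle: amber glass dropper bottle, standing upright, 102 mm tall: round body 33 mm in diameter up to 65 mm, above it a black collar 24 mm in diameter up to 77 mm, then a rubber bulb 13 mm wide at the top. About 70 g. Origin: centre of its underside; z up the bottle.
- roll_on: roll-on bottle, standing upright on the clear part of the bench right of the bin (not the similar one far off behind the balance), dark blue lower half with a tan domed cap, oval section 36 mm (its x) by 42 mm (its y), 106 mm tall, grips anywhere up to 95 mm. About 80 g. Origin: centre of its underside; z up the bottle.
- carton: small closed folding carton, pale blue and white with a picture of oranges, 32 mm (its x) by 80 mm (its y), 54 mm high, standing on a 32 x 80 mm face. Its long side points roughly away from the robot. About 60 g. Origin: centre of its underside; z up.
There are look-alikes about, which are no part of the job. What is shaped like the roll_on but pink is not meant.

How it is judged (in metres and radians):
At the end, for the whole second after the job is handed in: The dropper bottle, the roll-on bottle and the carton each stand on the bin's floor: underside centre inside the bin (within 116 mm of its centre lengthwise, 71 mm across), at most 14 mm above the bin's underside, tilted less than 0.17 rad (10 degrees) and slower than 20 mm/s (x of dropper_bottle in the frame of bin between -0.116 and 0.116 m and y of dropper_bottle in the frame of bin between -0.071 and 0.071 m and z of dropper_bottle in the frame of bin between 0 and 0.014 m and angle between each of dropper_bottle, roll_on, carton's own z axis and vertical below 0.17 rad and linear speed of each of dropper_bottle, roll_on, carton below 0.02 m/s and x of roll_on in the frame of bin between -0.116 and 0.116 m and y of roll_on in the frame of bin between -0.071 and 0.071 m and z of roll_on in the frame of bin between 0 and 0.014 m and x of carton in the frame of bin between -0.116 and 0.116 m and y of carton in the frame of bin between -0.071 and 0.071 m and z of carton in the frame of bin between 0 and 0.014 m); the robot touches nothing.
It also fails if it takes over 72 s, if anything falls off the work surface, if the arm or the gripper's body presses on something with over 40 N, if the wrist force passes 120 N, or if a joint passes its speed limit or range.

## Working session

There is one attempt and no reset: what is moved stays moved. The work goes in short steps, Python scripts to look and compute and a tool call to move; the robot and the scene stay as the last step left them, time stands still between calls to the robot, and variables do not carry over. Pictures are saved under pics/ and viewed, at most 10 in all, crops included, and the job is handed in when it is done.

Besides the shell and the picture viewer there is one more tool, called after ">>>" as name(argument=value, ...), one argument or row to a line, values as JSON. move_arm: Moves the arm, as the interface text tells. Its arguments: {"type":"object","properties":{"linear":{"type":"array","items":{"type":"array","items":{"type":"number"}}},"delta_rot":{"type":"array","items":{"type":"array","items":{"type":"number"}}},"jaw":{"type":"number"},"force":{"type":"number"}},"required":["linear","delta_rot"]}

```bash
mkdir -p pics; cat > h.py <<'E'
from bench import *
import numpy as np, cv2
def w(p,im):
    R=cv2.Rodrigues(np.array(im["rvec"],float))[0]
    return R.T@(np.array(p,float)-np.array(im["tvec"],float).ravel())
def ray(u,v,im,z):
    R=cv2.Rodrigues(np.array(im["rvec"],float))[0]; t=np.array(im["tvec"],float).ravel()
    f=240/np.tan(np.radians(im["vfov"])/2)
    d=R.T@np.array([(u-im["cx"])/f,(v-im["cy"])/f,1]); c=-R.T@t
    return c+d*(z-c[2])/d[2]
def save(im,n): cv2.imwrite("pics/"+n,cv2.cvtColor(im["pixels"],cv2.COLOR_RGB2BGR))
def proj(P,im):
    R=cv2.Rodrigues(np.array(im["rvec"],float))[0]; t=np.array(im["tvec"],float).ravel()
    f=240/np.tan(np.radians(im["vfov"])/2); q=R@np.array(P,float)+t
    return f*q[0]/q[2]+im["cx"],f*q[1]/q[2]+im["cy"]
E
python3 - <<'E'
from h import *
for n in("scene","side"):
    im=get_image(n); save(im,n+"0.png")
    for l in("bin","dropper_bottle","roll_on","carton"):
        for fn in(mark_of,):
            for d in fn(l,im)[:4]:
                P=w(d["point"],im);print(n,l,round(d["confidence"],2),P.round(),np.round(proj(P,im)))
s=state();print(s["ee_pos"],np.round(s["orientation"],3),s["clock"])
E
```

```text
scene bin 0.92 [497. 219.   2.] [268. 333.]
scene dropper_bottle 0.69 [ 437. -141.    1.] [389. 253.]
scene roll_on 0.97 [561.  11.  -2.] [304. 269.]
scene roll_on 0.77 [555. -75.   3.] [328. 251.]
scene carton 0.96 [436.  -7.   2.] [360. 282.]
scene carton 0.56 [560.  13.   0.] [304. 269.]
side bin 0.64 [503. 213.   0.] [278. 310.]
side dropper_bottle 0.57 [ 438. -134.    2.] [355. 243.]
side roll_on 0.71 [558.  10.  -5.] [284. 266.]
side roll_on 0.66 [561. -74.   0.] [294. 249.]
side carton 0.64 [439. -11.   1.] [343. 264.]
side carton 0.29 [503. 215.   3.] [278. 309.]
[ 212.41195313 -587.77718754  222.56200549] [[ 0.94  0.34  0.  ]
 [ 0.34 -0.94  0.  ]
 [ 0.   -0.   -1.  ]] 0.5
```

```bash
python3 - <<'E'
import cv2,numpy as np
a=cv2.imread("pics/scene0.png");b=cv2.imread("pics/side0.png")
c=a[180:400,190:450];d=b[180:400,190:450]
cv2.imwrite("pics/c.png",np.vstack([a])); cv2.imwrite("pics/crop.png",np.hstack([cv2.resize(c,(400,338),interpolation=2),cv2.resize(d,(400,338),interpolation=2)]))
E
```

```text
(no output)
```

View pics/scene0.png

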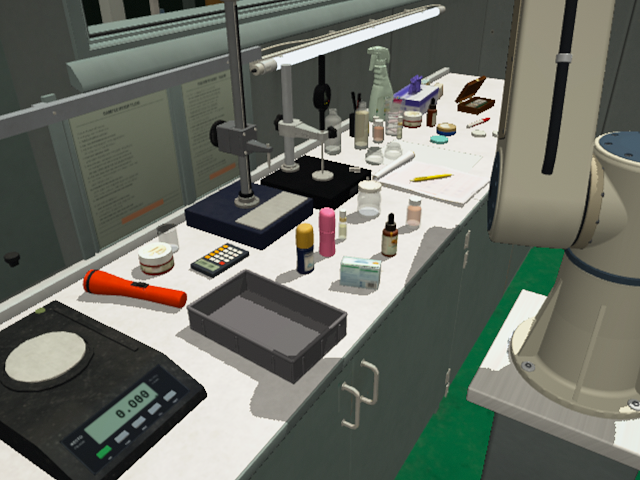

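View pics/crop.png

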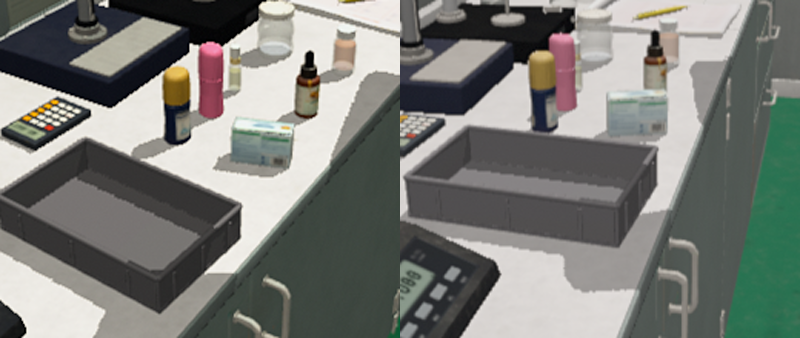

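The scene shows the bin near (270,325), the blue/tan roll-on at (304,250), the pink look-alike at (328,232), the carton at (360,272) and the amber dropper at (389,237). These agree with the networks' points. Next I move above them for a wrist view.

>>> move_arm(
  linear=[
    [50, -53, -40],
    [100, -106, -80],
    [150, -160, -118],
    [200, -212, -118],
    [250, -266, -118],
    [300, -320, -118],
    [350, -372, -118],
    [394, -419, -118],
    [394, -419, -118],
    [394, -419, -118],
    [394, -419, -118],
    [394, -419, -118],
  ],
  delta_rot=[
    [0, 0, 3],
    [0, 0, 6],
    [0, 0, 9],
    [0, 0, 12],
    [0, 0, 15],
    [0, 0, 18],
    [0, 0, 20],
    [0, 0, 20],
    [0, 0, 20],
    [0, 0, 20],
    [0, 0, 20],
    [0, 0, 20],
  ],
  jaw=0.7,
  force=20,
)

```text
clock: 2.0
ee_pos: [440.2, -60.3, 340.5]
orientation: [[1.0, -0.002, -0.0], [-0.002, -1.0, -0.0], [-0.0, 0.0, -1.0]]
force: [0.2, 0.0, 0.0]
grip_width: 64.5
gripper_force: 0.0
```

```bash
python3 - <<'E'
from h import *
im=get_image("wrist"); save(im,"w1.png")
R=cv2.Rodrigues(np.array(im["rvec"]))[0];print("cam",-R.T@np.array(im["tvec"]).ravel(),R[2])
for l in("bin","dropper_bottle","roll_on","carton"):
    for d in mark_of(l,im)[:3]:
        P=w(d["point"],im);print(l,round(d["confidence"],2),P.round(),np.round(proj(P,im)))
for d in outline_of("carton",im)[:2]:
    m=d["region"].astype(np.uint8); c=max(cv2.findContours(m,0,2)[0],key=cv2.contourArea)
    print("carton px",[np.round(ray(u,v,im,54)[:2]).tolist() for u,v in cv2.approxPolyDP(c,4,True)[:,0]],cv2.approxPolyDP(c,4,True)[:,0].tolist())
s=state();print(s["ee_pos"].round(1) if hasattr(s["ee_pos"],"round") else s["ee_pos"],np.round(s["orientation"],3),s["clock"])
E
```

```text
cam [510.56376524 -60.57837715 502.52556746] [-2.51551078e-01  4.68460947e-04 -9.67843911e-01]
dropper_bottle 0.87 [ 437. -142.   -2.] [384. 196.]
roll_on 0.72 [554. -74.   1.] [334. 106.]
carton 0.66 [432.  -4.   0.] [283. 200.]
carton 0.43 [558.   9.  -3.] [270. 103.]
carton px [[478.0, -8.0], [464.0, 20.0], [395.0, -9.0], [402.0, -29.0], [418.0, -33.0]] [[280, 169], [257, 181], [283, 236], [299, 231], [302, 218]]
[440.3 -60.6 340.6] [[ 1.    -0.004  0.   ]
 [-0.004 -1.    -0.   ]
 [ 0.     0.    -1.   ]] 2.3
```

View pics/w1.png

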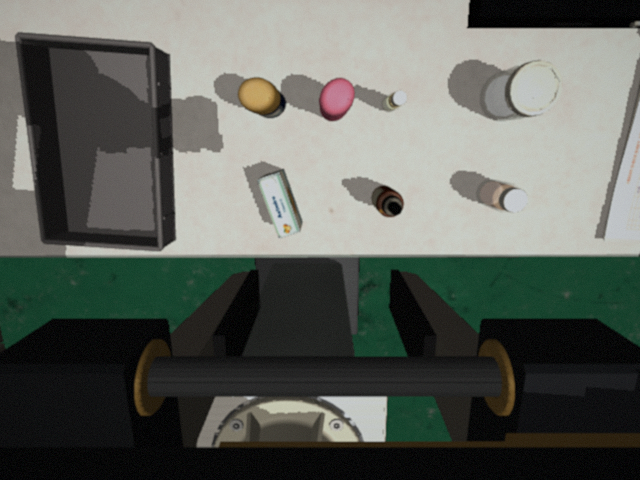

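The wrist view shows the bin at left, the roll-on (tan cap) at (262,97), the pink one at (337,98), the carton at (281,204) and the dropper at (389,202). I'll enlarge the carton and bin to get their yaw.

```bash
python3 - <<'E'
import cv2,numpy as np
a=cv2.imread("pics/w1.png")
b=cv2.resize(a[155:250,240:320],None,fx=5,fy=5,interpolation=2);c=cv2.resize(a[20:260,0:200],(396,475),interpolation=2)
cv2.imwrite("pics/c1.png",np.hstack([b,c]))
E
```

```text
(no output)
```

View pics/c1.png

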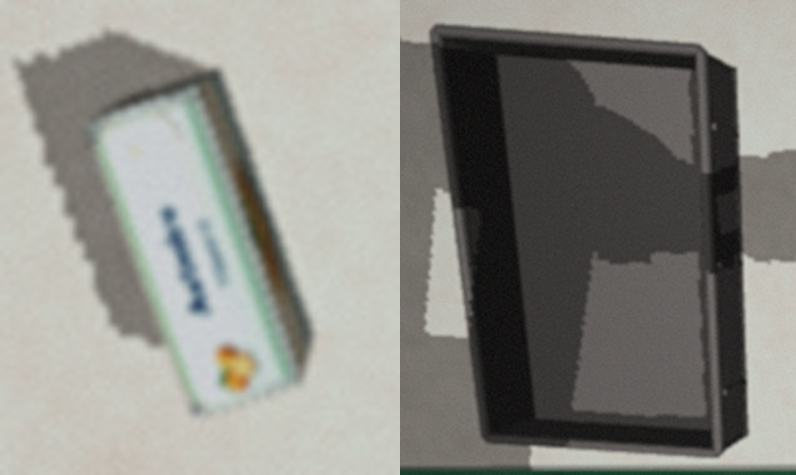

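```bash
python3 - <<'E'
from h import *
im=get_image("wrist")
C=np.array([ray(u,v,im,54)[:2] for u,v in((258.6,180.6),(279.6,172),(299.6,231.4),(279.4,237.4))])
B=np.array([ray(u,v,im,50)[:2] for u,v in((16.2,33.6),(154.5,43.7),(160.6,249.8),(42.4,240.7))])
for K in(C,B):
    print(K.round(),K.mean(0).round(1),np.linalg.norm(np.diff(K[[0,1,2,3,0]],axis=0),axis=1).round(),
     [np.degrees(np.arctan2(*(a)[::-1])).round(1) for a in (K[1]-K[2],K[0]-K[3])])
for n,u,v,z in(("roll",260,95,95),("drop",390,208,95),("pink",337,97,100)): print(n,ray(u,v,im,z).round())
E
```

```text
[[465.  18.]
 [475.  -8.]
 [402. -30.]
 [394.  -4.]] [433.8  -6. ] [28. 77. 27. 74.] [np.float64(17.0), np.float64(17.7)]
[[627. 279.]
 [616. 127.]
 [377. 148.]
 [390. 297.]] [502.7 212.8] [152. 240. 149. 238.] [np.float64(-5.0), np.float64(-4.2)]
roll [557.   5.  95.]
drop [ 438. -134.   95.]
pink [554. -75. 100.]
```

Carton and bin sizes check out: carton at (435,-6), yaw +17°; bin at (502,213), yaw -4.6°. Now I pick the carton.

>>> move_arm(
  linear=[
    [-2, -27, 50],
    [-5, -55, 100],
    [-5, -55, 155],
    [-5, -55, 205],
    [-5, -55, 250],
    [-5, -55, 285],
    [-5, -55, 307],
    [-5, -55, 317],
    [-5, -55, 317],
    [-5, -55, 317],
  ],
  delta_rot=[
    [0, 0, -8],
    [0, 0, -17],
    [0, 0, -17],
    [0, 0, -17],
    [0, 0, -17],
    [0, 0, -17],
    [0, 0, -17],
    [0, 0, -17],
    [0, 0, -17],
    [0, 0, -17],
  ],
)

```text
clock: 3.6
ee_pos: [436.4, -4.9, 24.4]
orientation: [[0.957, 0.29, 0.001], [0.29, -0.957, 0.0], [0.001, 0.0, -1.0]]
force: [-0.5, 0.4, 0.3]
grip_width: 64.6
gripper_force: 0.0
```

>>> move_arm(
  linear=[
    [0, 0, 0],
    [0, 0, 0],
    [0, 0, 0],
    [0, 0, 0],
    [0, 0, 0],
    [0, 0, 0],
  ],
  delta_rot=[
    [0, 0, 0],
    [0, 0, 0],
    [0, 0, 0],
    [0, 0, 0],
    [0, 0, 0],
    [0, 0, 0],
  ],
  jaw=0.2,
  force=15,
)

```text
clock: 4.35
ee_pos: [435.8, -4.8, 23.8]
orientation: [[0.957, 0.29, 0.0], [0.29, -0.957, 0.0], [0.0, 0.0, -1.0]]
force: [-1.2, 0.3, 5.4]
grip_width: 31.8
gripper_force: 14.9
```

>>> move_arm(
  linear=[
    [0, 0, -15],
    [0, 0, -45],
    [0, 0, -80],
    [7, -22, -95],
    [18, -57, -95],
    [32, -100, -95],
    [45, -143, -95],
    [57, -180, -95],
    [64, -203, -95],
    [67, -212, -95],
    [67, -212, -90],
    [67, -212, -70],
    [67, -212, -45],
    [67, -212, -25],
    [67, -212, -12],
    [67, -212, -6],
    [67, -212, -5],
    [67, -212, -5],
  ],
  delta_rot=[
    [0, 0, 0],
    [0, 0, 0],
    [0, 0, 0],
    [0, 0, 2],
    [0, 0, 6],
    [0, 0, 11],
    [0, 0, 15],
    [0, 0, 18],
    [0, 0, 20.5],
    [0, 0, 21.5],
    [0, 0, 21.5],
    [0, 0, 21.5],
    [0, 0, 21.5],
    [0, 0, 21.5],
    [0, 0, 21.5],
    [0, 0, 21.5],
    [0, 0, 21.5],
    [0, 0, 21.5],
  ],
)

```text
clock: 6.6
ee_pos: [438.6, 217.6, 29.0]
orientation: [[0.997, -0.081, 0.001], [-0.081, -0.997, 0.0], [0.001, -0.0, -1.0]]
force: [-0.9, -0.1, 0.7]
grip_width: 32.2
gripper_force: 14.9
```

```bash
python3 - <<'E'
from h import *
im=get_image("scene"); save(im,"s2.png"); print(state()["ee_pos"],state()["grip_width"])
c=cv2.imread("pics/s2.png")[200:400,180:430]; cv2.imwrite("pics/s2c.png",cv2.resize(c,(750,600)))
E
```

```text
[438.65909217 217.66780037  29.11117546] 31.778552290891938
```

View pics/s2c.png

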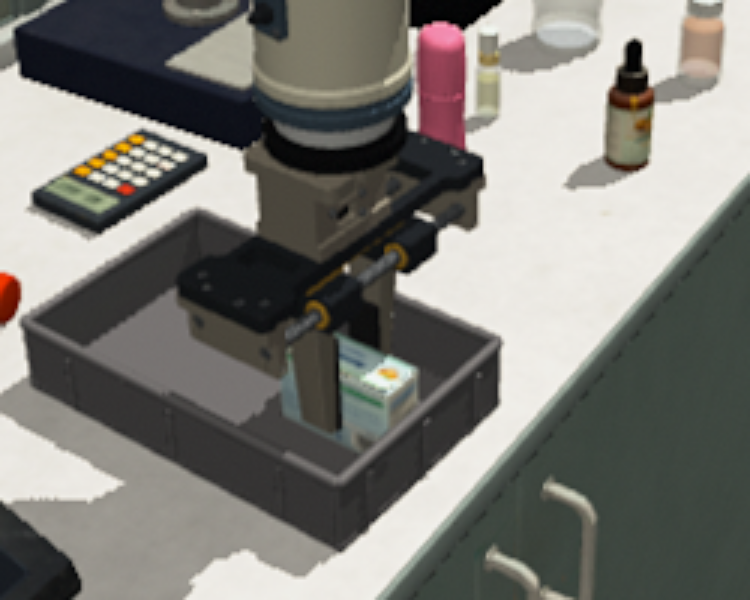

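The carton stands in the bin, at about (350,390) in the crop, clear of the near wall. Release, rise and go to the dropper.

>>> move_arm(
  linear=[
    [0, 0, 0],
    [0, 0, 0],
    [0, 0, 0],
    [0, 0, -20],
    [0, 0, -65],
    [0, 0, -110],
    [3, 40, -140],
    [8, 97, -140],
    [12, 156, -140],
    [17, 215, -140],
    [21, 270, -140],
    [25, 320, -140],
    [28, 355, -130],
    [28, 355, -100],
    [28, 355, -65],
    [28, 355, -35],
    [28, 355, -12],
    [28, 355, -5],
    [28, 355, -5],
    [28, 355, -5],
  ],
  delta_rot=[
    [0, 0, 0],
    [0, 0, 0],
    [0, 0, 0],
    [0, 0, 0],
    [0, 0, 0],
    [0, 0, 0],
    [0, 0, 0],
    [0, 0, 0],
    [0, 0, 0],
    [0, 0, 0],
    [0, 0, 0],
    [0, 0, 0],
    [0, 0, 0],
    [0, 0, 0],
    [0, 0, 0],
    [0, 0, 0],
    [0, 0, 0],
    [0, 0, 0],
    [0, 0, 0],
    [0, 0, 0],
  ],
  jaw=0.7,
)

```text
clock: 9.15
ee_pos: [438.2, -138.8, 34.4]
orientation: [[0.997, -0.081, 0.001], [-0.081, -0.997, -0.0], [0.001, 0.0, -1.0]]
force: [0.1, -0.2, 0.6]
grip_width: 64.4
gripper_force: 0.0
```

>>> move_arm(
  linear=[
    [0, 0, 0],
    [0, 0, 0],
    [0, 0, 0],
    [0, 0, 0],
    [0, 0, 0],
    [0, 0, 0],
  ],
  delta_rot=[
    [0, 0, 0],
    [0, 0, 0],
    [0, 0, 0],
    [0, 0, 0],
    [0, 0, 0],
    [0, 0, 0],
  ],
  jaw=0.2,
  force=15,
)

```text
clock: 9.9
ee_pos: [437.7, -138.7, 33.7]
orientation: [[0.997, -0.081, 0.0], [-0.081, -0.997, -0.0], [0.0, 0.0, -1.0]]
force: [-0.2, 0.0, 2.6]
grip_width: 31.5
gripper_force: 15.0
```

```bash
python3 - <<'E'
from h import *
im=get_image("scene"); save(im,"s3.png")
c=cv2.imread("pics/s3.png")[190:400,180:440]; cv2.imwrite("pics/s3c.png",cv2.resize(c,(743,600)))
E
```

```text
(no output)
```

View pics/s3c.png

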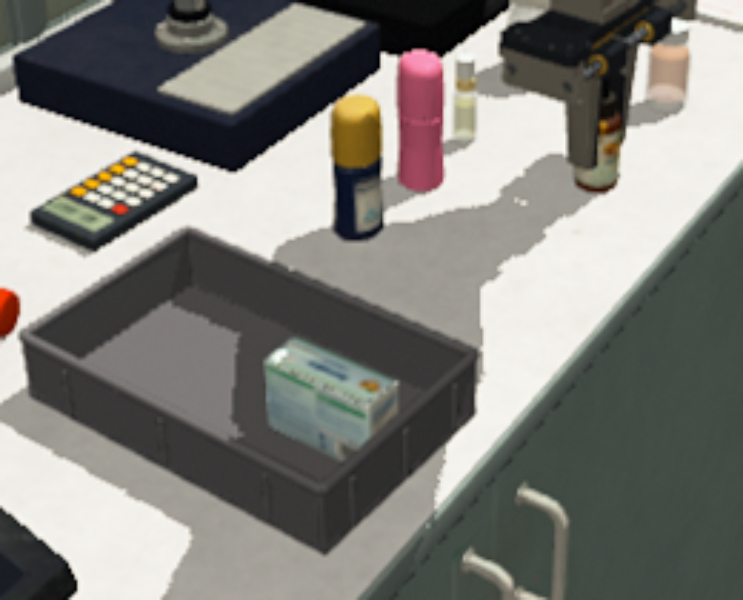

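The carton stands upright in the bin, at (330,400) in the crop, and the dropper is gripped. Now I carry it over.

>>> move_arm(
  linear=[
    [0, 0, -12],
    [0, 0, -40],
    [0, 0, -75],
    [1, -10, -105],
    [5, -35, -120],
    [11, -75, -120],
    [18, -125, -120],
    [25, -177, -120],
    [33, -229, -120],
    [40, -278, -120],
    [46, -318, -120],
    [50, -344, -120],
    [51, -355, -115],
    [51, -356, -95],
    [51, -356, -65],
    [51, -356, -38],
    [51, -356, -18],
    [51, -356, -8],
    [51, -356, -5],
    [51, -356, -5],
  ],
  delta_rot=[
    [0, 0, 0],
    [0, 0, 0],
    [0, 0, 0],
    [0, 0, 0],
    [0, 0, 0],
    [0, 0, 0],
    [0, 0, 0],
    [0, 0, 0],
    [0, 0, 0],
    [0, 0, 0],
    [0, 0, 0],
    [0, 0, 0],
    [0, 0, 0],
    [0, 0, 0],
    [0, 0, 0],
    [0, 0, 0],
    [0, 0, 0],
    [0, 0, 0],
    [0, 0, 0],
    [0, 0, 0],
  ],
)

```text
clock: 12.45
ee_pos: [517.4, 212.1, 39.1]
orientation: [[0.997, -0.081, 0.001], [-0.081, -0.997, 0.0], [0.0, -0.0, -1.0]]
force: [0.4, 0.2, 0.0]
grip_width: 31.4
gripper_force: 15.0
```

```bash
python3 - <<'E'
from h import *
im=get_image("scene"); save(im,"s4.png"); print(state()["ee_pos"],state()["grip_width"],state()["force"])
c=cv2.imread("pics/s4.png")[190:400,180:440]; cv2.imwrite("pics/s4c.png",cv2.resize(c,(743,600)))
E
```

```text
[517.50937489 212.20071912  39.24030378] 31.29541318636111 [ 0.3639548   0.66689411 -0.28703891]
```

View pics/s4c.png

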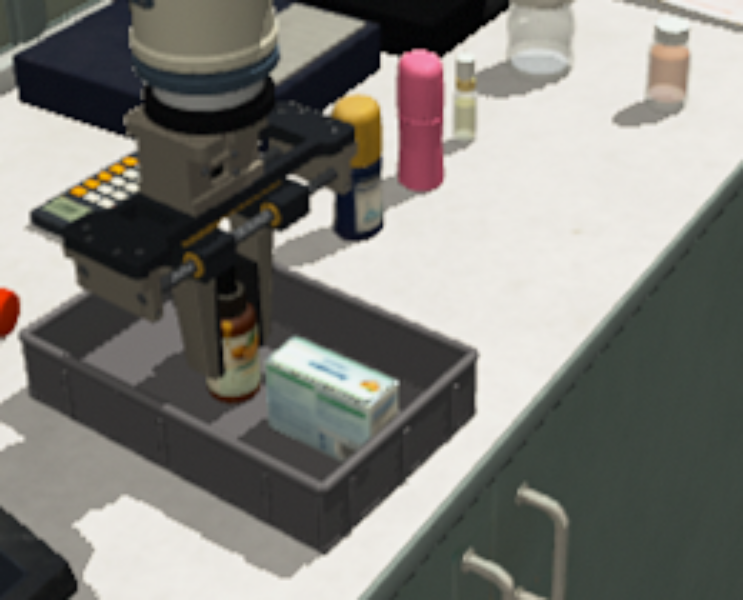

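The dropper stands in the bin beside the carton, at (235,350) in the crop. Release, rise and hover by the roll-on for a close wrist look.

>>> move_arm(
  linear=[
    [0, 0, 0],
    [0, 0, 0],
    [0, 0, 0],
    [0, 0, -20],
    [0, 0, -65],
    [0, 0, -120],
    [2, 20, -170],
    [6, 65, -205],
    [11, 120, -235],
    [15, 165, -240],
    [19, 195, -240],
    [19, 201, -240],
    [19, 201, -240],
  ],
  delta_rot=[
    [0, 0, 0],
    [0, 0, 0],
    [0, 0, 0],
    [0, 0, 0],
    [0, 0, 0],
    [0, 0, 0],
    [0, 0, 0],
    [0, 0, 0],
    [0, 0, 0],
    [0, 0, 0],
    [0, 0, 0],
    [0, 0, 0],
    [0, 0, 0],
  ],
  jaw=0.7,
)

```text
clock: 14.12
ee_pos: [519.7, 10.5, 278.5]
orientation: [[0.997, -0.081, -0.0], [-0.081, -0.997, 0.0], [-0.0, -0.0, -1.0]]
force: [1.2, 0.4, -0.5]
grip_width: 64.3
gripper_force: 0.0
```

```bash
python3 - <<'E'
from h import *
im=get_image("wrist"); save(im,"w5.png"); s=state(); print(s["ee_pos"],s["clock"])
for d in mark_of("roll_on",im)[:3]:
    P=w(d["point"],im);print(round(d["confidence"],2),P.round(),np.round(proj(P,im)))
E
```

```text
[519.71402249  10.92721614 278.44367946] 14.175
0.97 [556. -72.  -2.] [392. 165.]
0.91 [556.   9.  -3.] [323. 171.]
```

View pics/w5.png

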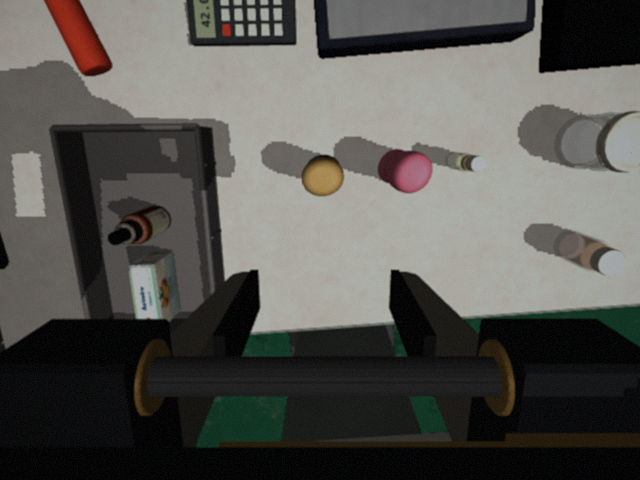

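The wrist view shows the roll-on at (323,176), the pink one at (405,171), and the carton and dropper still in the bin. Roll-on is at (557,9); I pick it now.

>>> move_arm(
  linear=[
    [18, -1, 25],
    [35, -2, 60],
    [38, -2, 105],
    [38, -2, 145],
    [38, -2, 180],
    [38, -2, 205],
    [38, -2, 217],
    [38, -2, 220],
    [38, -2, 220],
  ],
  delta_rot=[
    [0, 0, 0],
    [0, 0, 0],
    [0, 0, 0],
    [0, 0, 0],
    [0, 0, 0],
    [0, 0, 0],
    [0, 0, 0],
    [0, 0, 0],
    [0, 0, 0],
  ],
  jaw=0.62,
)

```text
clock: 15.35
ee_pos: [558.4, 9.5, 59.2]
orientation: [[0.997, -0.08, 0.001], [-0.08, -0.997, 0.0], [0.001, -0.0, -1.0]]
force: [-0.8, 0.3, -0.4]
grip_width: 57.0
gripper_force: 0.0
```

>>> move_arm(
  linear=[
    [0, 0, 0],
    [0, 0, 0],
    [0, 0, 0],
    [0, 0, 0],
    [0, 0, 0],
    [0, 0, 0],
  ],
  delta_rot=[
    [0, 0, 0],
    [0, 0, 0],
    [0, 0, 0],
    [0, 0, 0],
    [0, 0, 0],
    [0, 0, 0],
  ],
  jaw=0.25,
  force=15,
)

```text
clock: 16.1
ee_pos: [558.4, 9.1, 59.3]
orientation: [[0.997, -0.081, 0.001], [-0.081, -0.997, 0.0], [0.001, -0.0, -1.0]]
force: [-0.7, -0.4, 5.7]
grip_width: 39.5
gripper_force: 15.0
```

>>> move_arm(
  linear=[
    [0, 0, -12],
    [0, 0, -40],
    [0, 0, -75],
    [0, -5, -105],
    [0, -20, -120],
    [1, -50, -120],
    [1, -90, -120],
    [2, -130, -120],
    [3, -165, -120],
    [3, -188, -120],
    [3, -198, -118],
    [3, -199, -105],
    [3, -199, -80],
    [3, -199, -50],
    [3, -199, -25],
    [3, -199, -10],
    [3, -199, -5],
    [3, -199, -5],
  ],
  delta_rot=[
    [0, 0, 0],
    [0, 0, 0],
    [0, 0, 0],
    [0, 0, 0],
    [0, 0, 0],
    [0, 0, 0],
    [0, 0, 0],
    [0, 0, 0],
    [0, 0, 0],
    [0, 0, 0],
    [0, 0, 0],
    [0, 0, 0],
    [0, 0, 0],
    [0, 0, 0],
    [0, 0, 0],
    [0, 0, 0],
    [0, 0, 0],
    [0, 0, 0],
  ],
)

```text
clock: 18.35
ee_pos: [577.4, 207.0, 64.0]
orientation: [[0.997, -0.081, 0.001], [-0.081, -0.997, 0.0], [0.001, -0.0, -1.0]]
force: [-0.2, 0.4, -0.9]
grip_width: 39.5
gripper_force: 15.0
```

>>> move_arm(
  linear=[
    [0, 0, 0],
    [0, 0, 0],
    [0, 0, 0],
    [0, 0, 0],
    [0, 0, -20],
    [0, 0, -60],
    [0, 0, -115],
    [0, 30, -170],
    [0, 80, -200],
    [0, 130, -200],
    [0, 160, -200],
    [0, 160, -200],
  ],
  delta_rot=[
    [0, 0, 0],
    [0, 0, 0],
    [0, 0, 0],
    [0, 0, 0],
    [0, 0, 0],
    [0, 0, 0],
    [0, 0, 0],
    [0, 0, 0],
    [0, 0, 0],
    [0, 0, 0],
    [0, 0, 0],
    [0, 0, 0],
  ],
  jaw=0.65,
)

```text
clock: 19.85
ee_pos: [563.9, 46.1, 265.2]
orientation: [[0.997, -0.083, 0.002], [-0.083, -0.997, -0.0], [0.002, -0.0, -1.0]]
force: [-0.1, 0.3, -0.6]
grip_width: 59.3
gripper_force: 0.0
```

```bash
python3 - <<'E'
from h import *
im=get_image("scene"); save(im,"s6.png"); print(state()["ee_pos"],state()["force"])
c0=np.array([502.5,213.]);a=np.radians(-4.6);Rb=np.array([[np.cos(a),np.sin(a)],[-np.sin(a),np.cos(a)]])
for l in("dropper_bottle","roll_on","carton"):
    for d in mark_of(l,im)[:2]:
        P=w(d["point"],im);print(l,round(d["confidence"],2),(Rb@(P[:2]-c0)).round(),P[2].round())
c=cv2.imread("pics/s6.png")[190:400,180:440]; cv2.imwrite("pics/s6c.png",cv2.resize(c,(743,600)))
E
```

```text
[564.09061451  47.34803522 264.87043392] [-0.39464566  0.56560734  0.11478353]
dropper_bottle 0.72 [15.  3.] 6.0
roll_on 0.57 [  77. -281.] 4.0
roll_on 0.56 [75.  1.] 4.0
carton 0.57 [-62.   0.] 5.0
```

View pics/s6c.png

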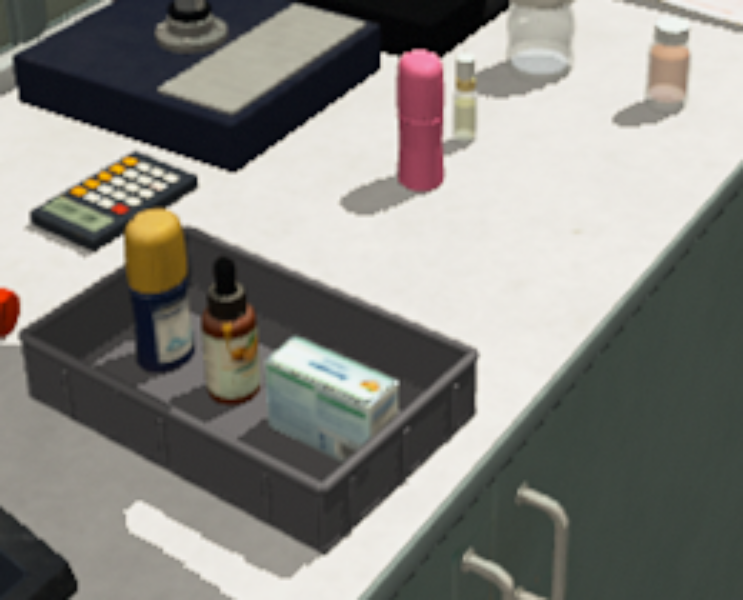

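All three stand upright on the bin floor: roll-on at (160,290), dropper at (230,330) and carton at (330,395) in the crop. The gripper is clear of everything, so I hand in.

```bash
python3 -c "
from bench import *
print(job_done())"
```

```text
the job is handed in; nothing more can be done
None
```

The dropper bottle, the roll-on and the carton are all standing upright on the bin floor, and I handed the job in at about 20 s of the 72 s allowed; the hand-in returned no verdict.

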